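# Release the eccentric stop and run the sample in under the inspection microscope

## Robot

A 6-joint arm with a two-finger parallel gripper is mounted at the origin on the work surface. World frame = base frame: x ahead of the robot, y to its left, z up, the work surface at z = 0. Lengths are in m, angles in degrees, forces in N, time in s.
With the tool pointing down it reaches from about 0.375 to 0.9 m from the base axis. Payload 3.1 kg.
Tool frame: the origin (TCP) lies on the centre line of the jaws, within the pads' length; the fingertips stand 22 mm ahead of it and the grasp point (between the pads) lies 3 mm ahead of it; y points along the fingers, z is the direction in which the jaws open and shut, and the axes are right-handed (so a half turn about y gives the same grasp; the last joint's range is limited). The gripper opens to 87 mm and grips with 3 to 60 N. Pads are 19 mm wide; open, the fingers measure 117 mm over their backs; the gripper's body (75 mm by 190 mm) begins 51 mm behind the grasp point.
Start: joints at [-76.232, 30.224, 82.088, -0, 67.689, -10.227], TCP at [0.254, -0.571, 0.245] pointing down, gripper open.
Joint ranges: [-176.69, 176.69], [-43.24, 126.21], [12.49, 139.97], [-82, 262], [0, 151.66], [-163.58, 163.58]. Speed limits (degrees/s): [159.86, 159.86, 180, 180, 180, 180].

## Interface

Orientations are given as a 3x3 rotation matrix whose columns are the frame's x, y, z axes.
In Python, from rig import bot gives the robot as it stands.
- The arm moves only by the tool jog_arm, never from a script. Its argument "motion" is one flat list of numbers, 6 for each row, row after row: the shift along the tool's x, y, z in mm, then the turn, a rotation vector about the tool's x, y, z in degrees. A call has 1 to 20 rows; each row is the pose to reach, as a shift and turn from the pose commanded when the call began, along the tool's axes at that moment; what a row does not reach only later rows make up. A row lasts 1/8 s, in which the tool goes at most 62.5 mm and 10.7 degrees, less where a joint would pass 70% of its speed; a pose out of reach is approached as far as the arm can. A call with a gripper value outside its range is refused whole. "gripper" is the opening, from 0 (shut) to 1 (fully open), set as the call begins (left out, the last holds). The fingers move at their own pace and stop on an object; the grip force is fixed at half the most. Time passes only in rows, so rows that repeat a pose let the fingers close. It gives the time, the measured TCP pose, the force and the opening at its end, in the units of the state.
- bot.read_state(): the state, without advancing time (a new reading comes with each control period).
- bot.capture(name): name is "scene" or "top"; returns (picture, depth): 420x560x3 uint8, red, green, blue; 420x560 float32, m along the optical axis (not along the pixel's ray), 0 where there is no reading.
- bot.get_calibration(name): a dict with "mtx" (3x3 intrinsics, pixels), "pose" (4x4, takes a point from camera to world coordinates). Camera axes: x right, y up, looking along -z (the intrinsics and any distortion apply to the point x, -y, -z); pixel columns grow to the right and rows downward; lengths in m; the calibration is good to about 2 mm. A picture is of the moment at which its call begins. get_calibration takes no time and is no camera call.
- bot.hand_in(): hands the job in, once; it reports no verdict.
The state is a dict: "time_s": time; "joint_positions": joint angles; "qvel": joint speeds; "tau": joint torques, N m; "position": TCP position; "tcp_rot": TCP orientation; "force": force on the tool from outside, world axes, zero at the start; "moment": the same for the moment, N m; "opening": opening from 0.0 (shut) to 1.0 (fully open).
Only numpy, scipy, OpenCV 4.12 (cv2) and the standard library are available. Lean on these libraries where they do the work, as an engineer would, in place of code of your own. Each camera call takes 0.05 s, during which the arm holds its last target.

## Task

Bring the sample under the microscope lens: first, with the fingertips, push the lever of the eccentric stop cam round until the low point of the cam faces the carriage's roller (the lever then points straight forward along the slide, away from the carriage), and only then push the carriage forward by its upright rear plate until it is fully home, the roller resting on the cam. Leave the cam at its low point and the sample sitting in its nest: pick nothing up, and do not disturb the other things on and around the microscope.

Things in the scene. Friction and masses are not known exactly. Their poses are not given: they have to be found in the camera images.
- stand: Inspection microscope, fixed to the bench. Black base plate 210 (x) x 400 (y) x 12 mm, y from -205 to +195. Origin on the bench straight below the lens axis. Its +y is the slide's forward direction (roughly to the robot's left); its -x side faces the robot. Two guide rods along y at x = +-32 mm, top 35 mm above the bench, in end blocks 40 mm high at y = -184 and +50 mm.
- lens_tip (a point): Lower end of the black lens, 40 mm diameter, on the stand's origin axis, 150 mm above the bench; it does not move. Above it a camera head 52 mm wide, 225 to 276 mm above the bench, out to stand x = -20 mm. The steel post, 25 mm diameter, 275 mm high, stands at stand x = +85 mm, y = 0. Nothing of the stand is higher than 290 mm.
- carriage: The shuttle carriage on the rods, an aluminium plate 100 (x) x 144 (y) mm, top 47 mm above the bench. Origin at the nest's centre on the plate's top; axes as the stand's. It slides forward along stand +y; found 30 to 60 mm short of home. Home: origin at stand x = 0, y = 0, roller on the cam's low point; with the cam as found it would stop 6 to 13 mm short. 2.5 N of friction; stays where left.
- push_face (a point): Centre of the rear face, the one to push on, of the carriage's upright aluminium push plate: 70 mm wide (stand x), 37 to 90 mm above the bench (this point 65 mm), 8 mm thick, facing stand -y. Moves with the carriage; at home it lies at stand x = 0, y = -110 mm.
- roller (a point): Centre of the steel follower roller on the carriage's nose: 20 mm diameter, upright axis, 37 to 49 mm above the bench, on the centre line of the slide (stand x = 0), 230 mm ahead of push_face.
- stop_cam (a joint): Angle of the eccentric stop cam, rad. 0: low point towards the roller, the lever pointing straight forward along the slide (stand +y), away from the carriage. Positive turns the lever counter-clockwise seen from above, towards the robot. Starts at 1.3 to 2.0; range -0.7 to 2.3, no stop or click at 0. Stiff (0.3 N m, some 4 N at the knob); stays where left.
- cam_pivot (a point): Upright pivot axis of the cam, fixed at stand x = 0, y = +150 mm; the point is 43 mm above the bench. The cam is a steel disc 60 mm in diameter, 37 to 49 mm above the bench, its centre 10 mm off the pivot on the lever's side: rim 20 mm from the pivot at its low point, 40 mm at its high point (below the lever).
- lever_knob (a point): Centre of the upright black knob at the end of the cam's lever, 82 mm from the pivot: 16 mm diameter, 60 to 95 mm above the bench, this point 72 mm. The lever is a dark steel bar 14 mm wide, 50 to 60 mm above the bench, from pivot to knob.
- sample_center (a point): Centre of the sample: a polished metal specimen in black resin, a cylinder 30 mm in diameter, 20 mm high (top 67 mm above the bench), standing loose in a grey ring nest (9 mm high, 44 mm outside diameter) on the carriage. The nest's centre is 110 mm ahead of push_face.
- spare: Bystander: a second sample mount like the sample (black cylinder, 30 mm diameter, 20 mm high), loose, on the base plate in front of the carriage. Origin at the centre of its underside.
- vial: Bystander: a small glass vial with a white cap (24 mm diameter, 50 mm high), loose, on the base plate, front right corner. Origin at the centre of its underside.
- dropper: Bystander: an amber bottle with a black cap (28 mm diameter, 65 mm high), loose, on the base plate, far right corner. Origin at the centre of its underside.
- tweezers: Bystander: steel tweezers lying flat (120 mm long), loose, on the bench in front of the base plate. Origin at the centre of its underside.
- driver: Bystander: a small screwdriver with a black handle, lying (140 mm long), loose, on the bench to the left of the base plate. Origin on the underside, near the middle of its length.
- slide_box: Bystander: a closed flat plastic box for glass slides (85 x 100 x 34 mm), loose, on the bench to the left of the base plate. Origin at the centre of its underside.
- dish: Bystander: a small open glass dish (64 mm diameter, 16 mm high), loose, on the bench to the right of the base plate. Origin at the centre of its underside.

How it is judged (in metres and radians):
On the way, in this order (a step that is already met when the one before it is completed fails the run):
1. the cam is turned to its low point (lever within 0.35 rad of straight forward) while the carriage still stands where it was (value of joint stop_cam between -0.35 and 0.35 rad and distance of push_face from where it was at the start of the episode below 0.006 m), for 0.2 s.
2. the carriage is pushed fully home onto the cam's low point (y of carriage in the frame of stand above -0.002 m and value of joint stop_cam between -0.4 and 0.4 rad), for 0.2 s.
At the end, for the whole second after the job is handed in: The carriage is fully home (within 2 mm of the roller resting on the cam's low point) and at rest, the cam is at its low point (lever within 0.4 rad of straight forward), and the sample stands upright in its nest (all of step 2 and linear speed of carriage below 0.005 m/s and horizontal distance between sample_center and push_face between 0.104 and 0.116 m and height (world z) of sample_center between 0.052 and 0.062 m and angle between sample_center's own z axis and vertical below 0.2 rad); the robot touches nothing.
It fails at once if the carriage is pushed more than 6 mm from where it stood while the cam is not at its low point (distance of push_face from where it was at the start of the episode above 0.006 m and not (value of joint stop_cam between -0.4 and 0.4 rad)).
It fails at once if the sample is lifted, tipped or taken out of its nest (not (horizontal distance between sample_center and push_face between 0.104 and 0.116 m and height (world z) of sample_center between 0.052 and 0.062 m and angle between sample_center's own z axis and vertical below 0.2 rad)).
It fails at once if another thing is picked up, knocked over or pushed more than 15 mm away (distance of any of spare, vial, dropper, tweezers, driver, slide_box, dish from where it was at the start of the episode above 0.015 m or angle between any of spare, vial, dropper, tweezers, driver, slide_box, dish's own z axis and vertical above 0.4 rad).
It also fails if it takes over 53 s, if anything falls off the work surface, if the arm or the gripper's body presses on something with over 40 N, if the wrist force passes 120 N, or if a joint passes its speed limit or range.

## Working session

There is one attempt and no reset: what is moved stays moved. The work goes in short steps, Python scripts to look and compute and a tool call to move; the robot and the scene stay as the last step left them, time stands still between calls to the robot, and variables do not carry over. Pictures are saved under pics/ and viewed, and the job is handed in when it is done.

Besides the shell and the picture viewer there is one more tool, called after ">>>" by a JSON object that holds its "name" and its "arguments", one argument or row to a line. jog_arm: Moves the arm, as the interface text tells. Its arguments: {"type":"object","properties":{"motion":{"type":"array","items":{"type":"number"}},"gripper":{"type":"number"}},"required":["motion"]}

```bash
mkdir -p pics; ls; python3 - <<'E'
from rig import bot
import cv2,numpy as np
s=bot.read_state();print(s)
for n in("scene","top"):
    p,d=bot.capture(n);cv2.imwrite(f"pics/{n}0.png",p[:,:,::-1]);np.savez(f"pics/{n}0.npz",p=p,d=d)
    print(n,bot.get_calibration(n))
E
```

```text
pics
{'time_s': 0.0, 'joint_positions': array([-7.62315264e+01,  3.02812832e+01,  8.21533398e+01, -1.87581331e-03,
        6.76867533e+01, -1.02263636e+01]), 'qvel': array([ 0.05478397,  0.02787714, -0.02944176,  0.04216778, -0.03217807,
        0.05507996]), 'tau': array([ 9.17746693e-04, -4.40039241e+01, -1.76590562e+01,  6.33442705e-02,
        5.82565984e-02, -1.71708280e-04]), 'position': array([ 0.25403028, -0.57033586,  0.24356362]), 'tcp_rot': array([[-9.13577129e-01, -5.33598049e-04,  4.06665151e-01],
       [-4.06665354e-01,  2.05033426e-03, -9.13574893e-01],
       [-3.46317711e-04, -9.99997756e-01, -2.09013433e-03]]), 'force': array([0.48214818, 0.73051173, 0.71956953]), 'moment': array([-0.02686486,  0.01471761, -0.05840296]), 'opening': 1.0001498475258843}
scene {'mtx': array([[487.45178801,   0.        , 276.84438528],
       [  0.        , 487.45178801, 209.91533618],
       [  0.        ,   0.        ,   1.        ]]), 'pose': array([[ 0.31819789, -0.7725994 ,  0.54939991,  1.10612464],
       [ 0.94802345,  0.2585364 , -0.18550057, -0.15510069],
       [ 0.00127775,  0.57986989,  0.81470809,  0.88583974],
       [ 0.        ,  0.        ,  0.        ,  1.        ]])}
top {'mtx': array([[539.69324766,   0.        , 272.73279871],
       [  0.        , 539.69324766, 212.94058898],
       [  0.        ,   0.        ,   1.        ]]), 'pose': array([[ 0.00974897,  0.99720689, -0.07404981,  0.48183247],
       [-0.99970116,  0.01137994,  0.02163545,  0.03846791],
       [ 0.0224177 ,  0.07381675,  0.99701983,  1.49841854],
       [ 0.        ,  0.        ,  0.        ,  1.        ]])}
```

View pics/scene0.png

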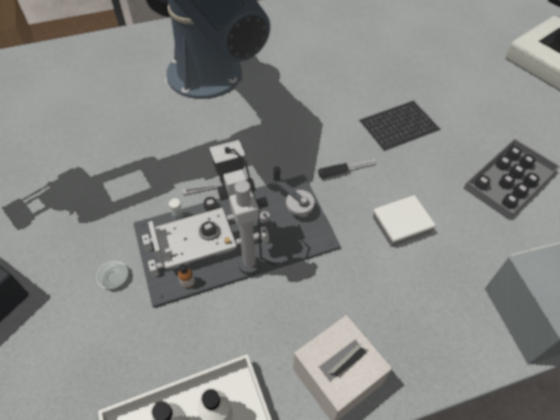

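View pics/top0.png

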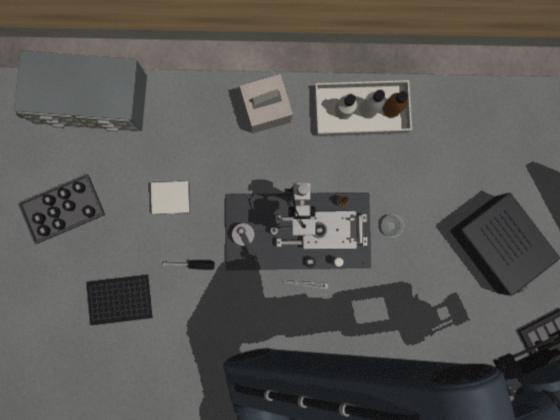

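The scene view shows the stand around (235,240), with the cam and its lever at the left end (knob near (277,172)). In the top view, the base plate spans (226,193) to (371,269). The next step is to enlarge and rectify it.

```bash
python3 - <<'E'
import cv2,numpy as np
p=np.load("pics/top0.npz")['p'];c=p[170:300,150:420]
cv2.imwrite("pics/topc.png",cv2.resize(c,None,fx=2.95,fy=2.95,interpolation=cv2.INTER_CUBIC)[:,:,::-1])
p=np.load("pics/scene0.npz")['p'];c=p[130:310,90:390]
c=np.clip(c.astype(float)*1.3,0,255).astype(np.uint8)
cv2.imwrite("pics/scenec.png",cv2.resize(c,None,fx=2.66,fy=2.66,interpolation=cv2.INTER_CUBIC)[:,:,::-1])
E
```

```text
(no output)
```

View pics/topc.png

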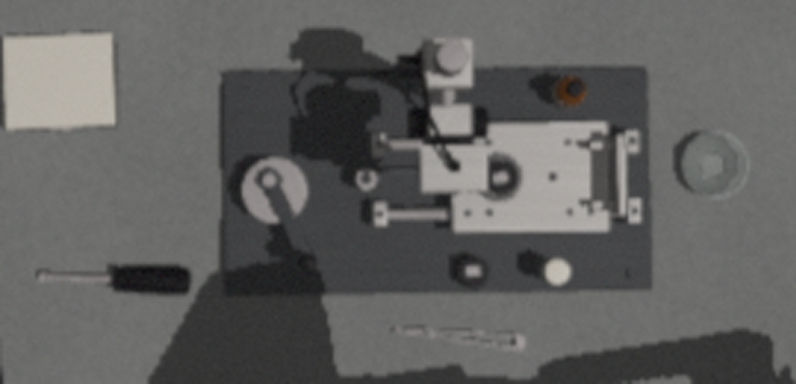

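View pics/scenec.png

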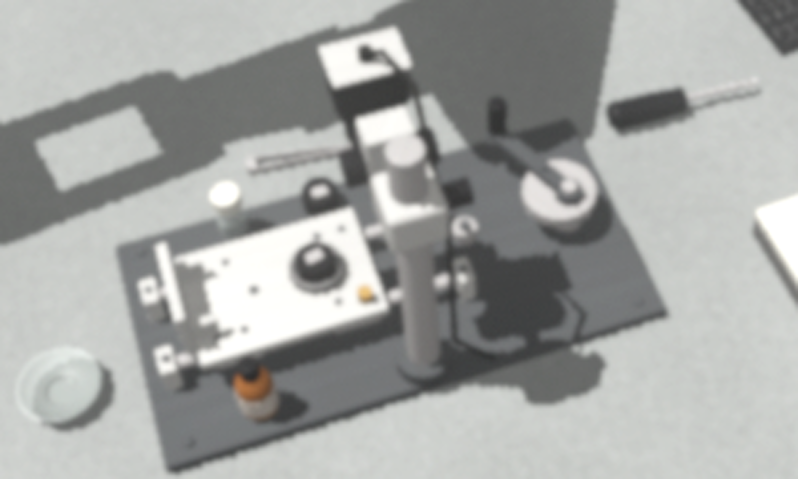

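```bash
cat > h.py <<'E'
import numpy as np,cv2
from rig import bot
def ray(n,u,v,z):
    c=bot.get_calibration(n);K=c['mtx'];T=c['pose']
    d=T[:3,:3]@np.array([(u-K[0,2])/K[0,0],-(v-K[1,2])/K[1,1],-1.]);o=T[:3,3]
    return o+d*(z-o[2])/d[2]
def proj(n,P):
    c=bot.get_calibration(n);K=c['mtx'];T=c['pose']
    q=T[:3,:3].T@(np.asarray(P)-T[:3,3]);return np.array([K[0,0]*q[0]/-q[2]+K[0,2],K[1,1]*q[1]/q[2]+K[1,2]])
E
python3 - <<'E'
from h import *
t=lambda u,v:(150+(u+.5)/2.95-.5,170+(v+.5)/2.95-.5)
s=lambda u,v:(90+(u+.5)/2.66-.5,130+(v+.5)/2.66-.5)
for c in[(221,69),(646,67),(652,289),(222,296)]:print('top corner',ray('top',*t(*c),.012).round(4))
for c in[(119,246),(170,470),(666,314),(578,128)]:print('scene corner',ray('scene',*s(*c),.012).round(4))
print('disc',ray('top',*t(274,190),.049),ray('scene',*s(559,190),.049))
print('bolt',ray('top',*t(268,180),.062),ray('scene',*s(571,190),.062))
print('knob top scene',ray('scene',*s(497,103),.095))
print('plate top ends',ray('top',*t(622,135),.09),ray('top',*t(622,217),.09))
print('roller',ray('top',*t(367,180),.049),ray('scene',*s(465,228),.049))
print('sample',ray('top',*t(501,177),.067),ray('scene',*s(314,257),.067))
p=np.load("pics/top0.npz")['p'];c=p[215:275,215:275].astype(float)
c=np.clip((c-20)*3,0,255).astype(np.uint8)
cv2.imwrite("pics/knobt.png",cv2.resize(c,None,fx=10,fy=10,interpolation=cv2.INTER_CUBIC)[:,:,::-1])
E
```

```text
top corner [0.6458 0.1399 0.012 ]
top corner [ 0.6526 -0.2601  0.012 ]
top corner [ 0.4443 -0.265   0.012 ]
top corner [0.4342 0.1355 0.012 ]
scene corner [ 0.45   -0.2583  0.012 ]
scene corner [ 0.6579 -0.2541  0.012 ]
scene corner [0.6505 0.1381 0.012 ]
scene corner [0.4527 0.1388 0.012 ]
disc [0.53170917 0.08743956 0.049     ] [0.53552011 0.08932565 0.049     ]
bolt [0.54021774 0.09252876 0.062     ] [0.54739288 0.09452052 0.062     ]
knob top scene [0.47022567 0.05869773 0.095     ]
plate top ends [ 0.58250766 -0.22273849  0.09      ] [ 0.5096066 -0.2225705  0.09     ]
roller [0.54170751 0.0029381  0.049     ] [0.54695814 0.00648854 0.049     ]
sample [ 0.54495848 -0.11741984  0.067     ] [ 0.54817962 -0.11349411  0.067     ]
```

View pics/knobt.png

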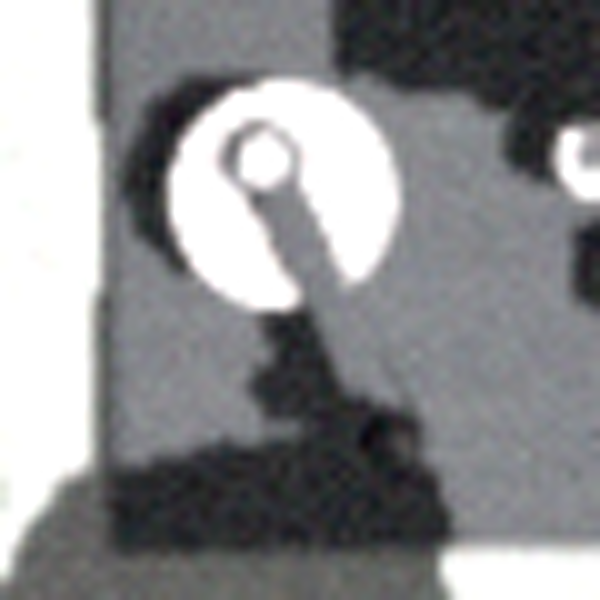

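```bash
cat >> h.py <<'E'
from scipy.spatial.transform import Rotation as R
def rows(targets,p0=None,R0=None):
    """targets: list of (x,y,z,yaw of tool z deg) -> rows in current tool frame"""
    s=bot.read_state()
    p0=s['position'] if p0 is None else np.array(p0);R0=s['tcp_rot'] if R0 is None else R0
    out=[]
    for x,y,z,w in targets:
        a=np.radians(w);zt=np.array([np.cos(a),np.sin(a),0]);yt=np.array([0,0,-1.]);xt=np.cross(yt,zt)
        Rt=np.stack([xt,yt,zt],1)
        sh=R0.T@(np.array([x,y,z])-p0)*1000;rv=R.from_matrix(R0.T@Rt).as_rotvec(degrees=True)
        out.append([round(float(v)) for v in sh]+[round(float(v),1) for v in rv])
    for r in out:print(*r,sep=', ',end=',\n')
E
python3 - <<'E'
from h import *
s=lambda u,v:(90+(u+.5)/2.66-.5,130+(v+.5)/2.66-.5)
for uv in[(385,430),(392,430)]:print('knob top',ray('top',215+uv[0]/10,215+uv[1]/10,.095))
print('bolt top',ray('top',215+26.5,215+15.9,.062))
print('disc top',ray('top',215+28.5,215+19.3,.049))
# lens disc etc
p,d=(np.load("pics/scene0.npz")[k] for k in'pd')
c=p[150:240,250:340].astype(float);c=np.clip((c-10)*2,0,255).astype(np.uint8)
cv2.imwrite("pics/knobs.png",cv2.resize(c,None,fx=6.5,fy=6.5,interpolation=cv2.INTER_CUBIC)[:,:,::-1])
rows([(.30,-.40,.37,-20),(.44,.08,.37,50)])
E
```

```text
knob top [0.46847572 0.05669635 0.095     ]
knob top [0.468493   0.05488431 0.095     ]
bolt top [0.53967754 0.08990929 0.062     ]
disc top [0.53113595 0.08488779 0.049     ]
-111, -126, -137, 0.1, -46.0, -0.1,
-434, -125, -519, 0.0, -116.0, -0.1,
```

View pics/knobs.png

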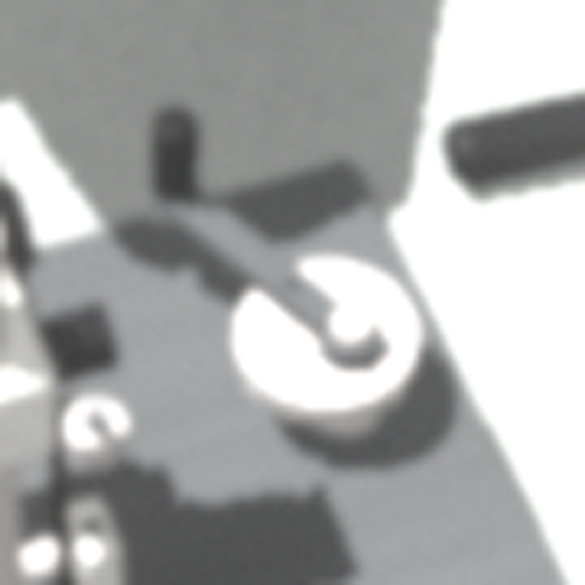

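The two views agree: the pivot is at about (0.5435, 0.092) and the knob at about (0.469, 0.057). That is 82 mm apart, so the lever is at roughly 2.0 rad. In the enlarged scene view the knob top sits at (178,115). I'll go up and over to it now.

>>> {"name": "jog_arm", "arguments": {
  "motion": [-20,-125,-20,0,-20,0,-60,-125,-70,0,-35,0,-111,-126,-137,0,-46,0,-111,-126,-137,0,-46,0,-111,-126,-137,0,-46,0,-434,-125,-519,0,-116,0,-434,-125,-519,0,-116,0,-434,-125,-519,0,-116,0,-434,-125,-519,0,-116,0,-434,-125,-519,0,-116,0,-434,-125,-519,0,-116,0,-434,-125,-519,0,-116,0,-434,-125,-519,0,-116,0,-434,-125,-519,0,-116,0,-434,-125,-519,0,-116,0,-434,-125,-519,0,-116,0],
  "gripper": 0.55
}}

```text
time_s: 2.1
position: [0.4393, 0.0783, 0.3694]
tcp_rot: [[0.764, -0.001, 0.645], [-0.645, -0.0, 0.764], [-0.0, -1.0, -0.001]]
force: [0.2, 0.1, -0.1]
opening: 0.546
```

```bash
python3 - <<'E'
from h import *
s=bot.read_state();print(s['joint_positions'].round(1),s['position'],s['opening'])
rows([(.469,.057,.30,115),(.469,.057,.18,115),(.469,.057,.087,115)])
E
```

```text
[ -4.3   7.7  96.   -0.   76.3 -54.1] [0.43933057 0.07831115 0.36939869] 0.5461194030497075
36, 69, 3, 0.0, -65.1, -0.0,
36, 189, 3, 0.0, -65.1, -0.0,
36, 282, 3, 0.0, -65.1, -0.0,
```

>>> {"name": "jog_arm", "arguments": {
  "motion": [36,69,3,0,-65,0,36,69,3,0,-65,0,36,69,3,0,-65,0,36,69,3,0,-65,0,36,69,3,0,-65,0,36,69,3,0,-65,0,36,69,3,0,-65,0,36,69,3,0,-65,0,36,120,3,0,-65,0,36,160,3,0,-65,0,36,189,3,0,-65,0,36,189,3,0,-65,0]
}}

```text
time_s: 3.6
position: [0.4676, 0.0586, 0.1789]
tcp_rot: [[0.907, -0.005, -0.421], [0.421, 0.001, 0.907], [-0.005, -1.0, 0.003]]
force: [0.1, -0.0, -0.2]
opening: 0.552
```

```bash
python3 - <<'E'
from h import *
s=bot.read_state();print(s['joint_positions'].round(1),s['position'],s['time_s'])
p,d=bot.capture('scene');c=p[100:310,130:390];c=np.clip(c.astype(float)*1.4,0,255).astype(np.uint8)
cv2.imwrite("pics/a.png",cv2.resize(c,None,fx=2.8,fy=2.8,interpolation=cv2.INTER_CUBIC)[:,:,::-1])
rows([(.469,.057,.18,115),(.469,.057,.087,115)])
E
```

```text
[  -6.5   24.6  107.4   -0.    48.4 -121.3] [0.46762298 0.05864041 0.17891486] 3.6
-1, 0, -2, -0.1, -0.1, -0.1,
0, 93, -2, -0.1, -0.1, -0.1,
```

View pics/a.png

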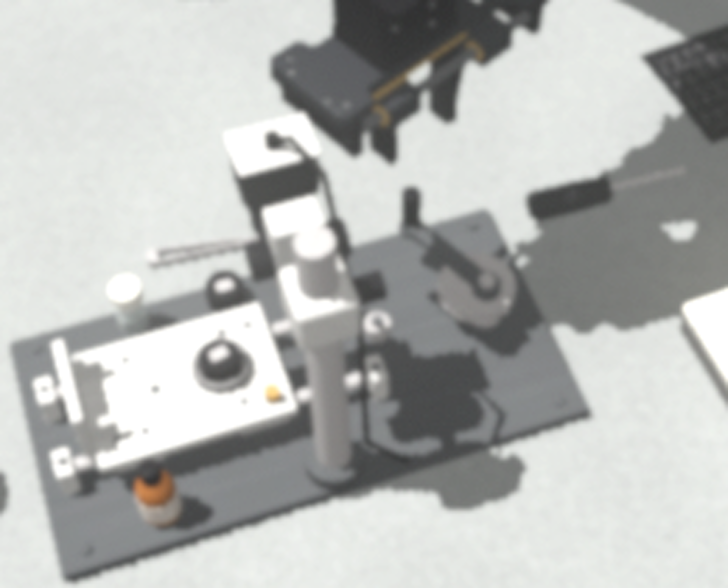

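The picture shows the jaws above the knob (knob at (411,195), fingertips at about (385,155) and (445,115)), with the body clear of the camera head. I'll descend with an 8 mm forward bias for extra clearance.

>>> {"name": "jog_arm", "arguments": {
  "motion": [0,10,6,0,0,0,0,35,6,0,0,0,0,60,6,0,0,0,0,80,6,0,0,0,0,93,6,0,0,0,0,93,6,0,0,0]
}}

```text
time_s: 4.4
position: [0.4665, 0.0644, 0.0873]
tcp_rot: [[0.906, -0.001, -0.422], [0.422, 0.0, 0.906], [-0.0, -1.0, 0.0]]
force: [0.3, -1.4, 0.5]
opening: 0.55
```

```bash
python3 - <<'E'
from h import *
s=bot.read_state();print(s['joint_positions'].round(1),s['position'],s['time_s'],s['force'])
p,d=bot.capture('scene');c=p[100:310,130:390];c=np.clip(c.astype(float)*1.4,0,255).astype(np.uint8)
cv2.imwrite("pics/b.png",cv2.resize(c,None,fx=2.8,fy=2.8,interpolation=cv2.INTER_CUBIC)[:,:,::-1])
P=np.array([.5435,.092])
def T(th,lead):  # lever angle th deg; knob = P+82*(-sin,cos); motion dir (cos,sin)
    t=np.radians(th);k=P+.082*np.array([-np.sin(t),np.cos(t)]);m=np.array([np.cos(t),np.sin(t)])
    q=k+lead*m;return(q[0],q[1],.087,th)
rows([T(th,.016) for th in np.arange(112,55,-6)])
E
```

```text
[  -5.8   34.4  111.4    0.    34.1 -120.8] [0.46650194 0.06443534 0.08734101] 4.4 [ 0.29058766 -1.42941599  0.49288599]
0, 1, 13, 0.0, 3.0, 0.0,
3, 1, 21, 0.0, 9.0, 0.0,
6, 1, 29, 0.0, 15.0, 0.0,
10, 1, 37, 0.0, 21.0, 0.0,
15, 1, 44, 0.0, 27.0, 0.0,
21, 1, 51, 0.0, 33.0, 0.0,
27, 1, 57, 0.0, 39.0, 0.0,
34, 1, 62, 0.0, 45.0, 0.0,
42, 1, 66, 0.0, 51.0, 0.0,
50, 1, 70, 0.0, 57.0, 0.0,
```

View pics/b.png

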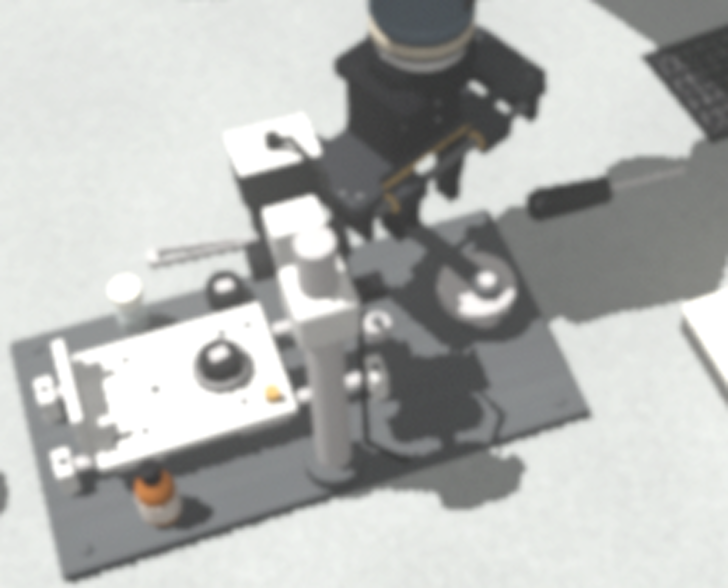

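The knob is between the fingers: in the picture the jaws sit at about (400,215), over the end of the lever. I'll sweep the first half of the arc.

>>> {"name": "jog_arm", "arguments": {
  "motion": [0,1,13,0,3,0,3,1,21,0,9,0,6,1,29,0,15,0,10,1,37,0,21,0,15,1,44,0,27,0,21,1,51,0,33,0,27,1,57,0,39,0,34,1,62,0,45,0,42,1,66,0,51,0,50,1,70,0,57,0,50,1,70,0,57,0]
}}

```text
time_s: 5.82
position: [0.483, 0.1491, 0.0875]
tcp_rot: [[0.849, 0.002, 0.529], [-0.529, 0.0, 0.849], [0.002, -1.0, 0.001]]
force: [-0.0, 0.7, 0.2]
opening: 0.547
```

```bash
python3 - <<'E'
from h import *
s=bot.read_state();print(s['joint_positions'].round(1),s['position'],s['time_s'],s['force'])
p,d=bot.capture('scene');c=p[100:310,130:390];c=np.clip(c.astype(float)*1.4,0,255).astype(np.uint8)
cv2.imwrite("pics/c.png",cv2.resize(c,None,fx=2.8,fy=2.8,interpolation=cv2.INTER_CUBIC)[:,:,::-1])
p,d=bot.capture('top');c=p[180:280,190:380];c=np.clip(c.astype(float)*1.4,0,255).astype(np.uint8)
cv2.imwrite("pics/ct.png",cv2.resize(c,None,fx=4,fy=4,interpolation=cv2.INTER_CUBIC)[:,:,::-1])
P=np.array([.5435,.092])
def T(th,lead):
    t=np.radians(th);k=P+.082*np.array([-np.sin(t),np.cos(t)]);m=np.array([np.cos(t),np.sin(t)])
    q=k+lead*m;return(q[0],q[1],.087,th)
rows([T(th,.016) for th in np.arange(52,3,-6)])
E
```

```text
[  4.5  35.8 106.6   0.   37.5 -53.6] [0.48304301 0.1491228  0.08746814] 5.825 [-0.0232116   0.67582781  0.23675178]
2, 0, 8, -0.1, 6.1, 0.1,
5, 0, 17, -0.1, 12.1, 0.1,
9, 0, 24, -0.1, 18.1, 0.0,
13, 0, 32, -0.1, 24.1, 0.0,
19, 0, 39, -0.1, 30.1, 0.0,
25, 0, 45, -0.1, 36.1, 0.0,
32, 0, 51, -0.1, 42.1, 0.0,
39, 0, 56, -0.1, 48.1, 0.0,
47, 0, 60, -0.1, 54.1, 0.0,
```

View pics/c.png

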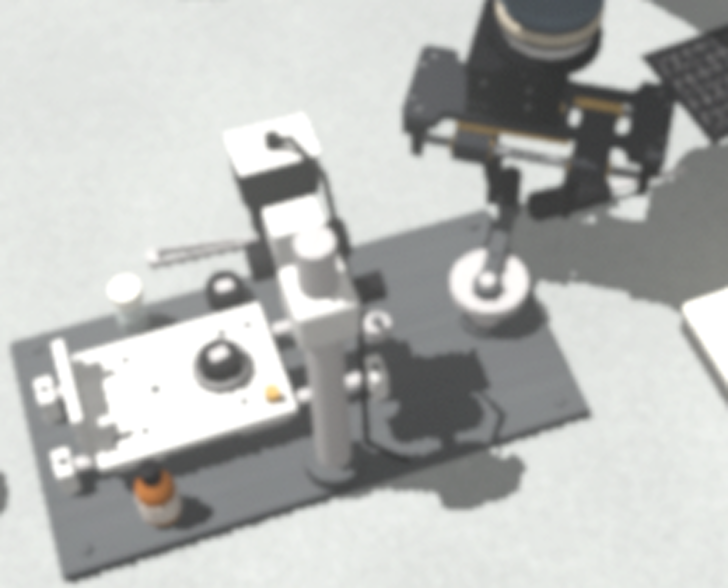

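View pics/ct.png

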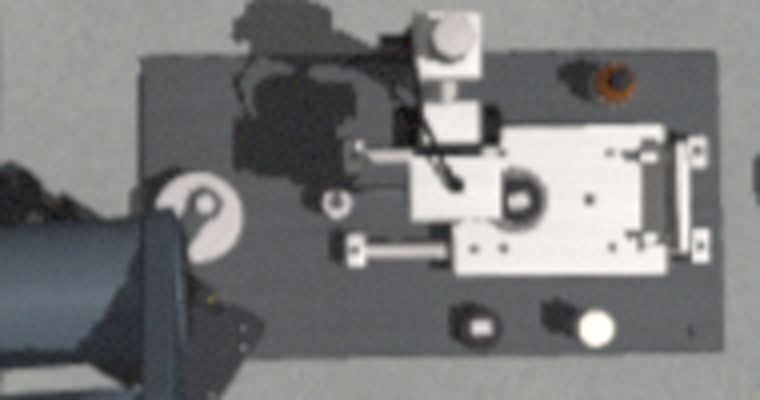

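The lever is following (in the top view it now points lower-left from the bolt at (205,203)) and the carriage hasn't moved. I'll sweep the rest.

>>> {"name": "jog_arm", "arguments": {
  "motion": [2,0,8,0,6,0,5,0,17,0,12,0,9,0,24,0,18,0,13,0,32,0,24,0,19,0,39,0,30,0,25,0,45,0,36,0,32,0,51,0,42,0,39,0,56,0,48,0,47,0,60,0,54,0,47,0,60,0,54,0]
}}

```text
time_s: 7.18
position: [0.553, 0.1749, 0.0865]
tcp_rot: [[0.071, -0.002, 0.997], [-0.997, 0.0, 0.071], [-0.001, -1.0, -0.002]]
force: [-1.6, 0.4, 1.4]
opening: 0.549
```

```bash
python3 - <<'E'
from h import *
s=bot.read_state();print(s['joint_positions'].round(1),s['position'],s['time_s'],s['force'])
p,d=bot.capture('scene');c=p[100:310,130:390];c=np.clip(c.astype(float)*1.4,0,255).astype(np.uint8)
cv2.imwrite("pics/d.png",cv2.resize(c,None,fx=2.8,fy=2.8,interpolation=cv2.INTER_CUBIC)[:,:,::-1])
p,d=bot.capture('top');c=p[180:280,190:380];c=np.clip(c.astype(float)*1.4,0,255).astype(np.uint8)
cv2.imwrite("pics/dt.png",cv2.resize(c,None,fx=4,fy=4,interpolation=cv2.INTER_CUBIC)[:,:,::-1])
P=np.array([.5435,.092])
def T(th,lead):
    t=np.radians(th);k=P+.082*np.array([-np.sin(t),np.cos(t)]);m=np.array([np.cos(t),np.sin(t)])
    q=k+lead*m;return(q[0],q[1],.087,th)
rows([T(th,.016) for th in [4,1]])
E
```

```text
[ 6.5 39.5 95.6  0.1 45.   2.4] [0.55301566 0.17487715 0.08651991] 7.175 [-1.60198997  0.37643251  1.38579957]
0, 0, 1, 0.1, 0.1, -0.0,
1, 0, 5, 0.1, 3.1, -0.0,
```

View pics/d.png

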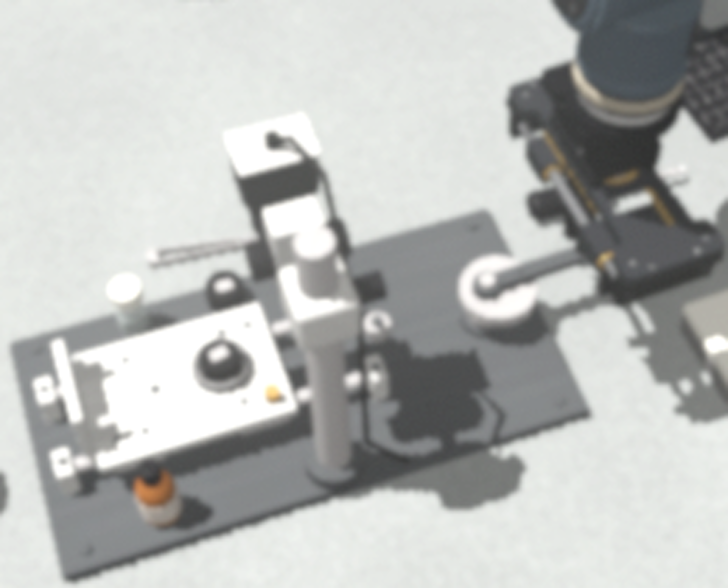

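View pics/dt.png

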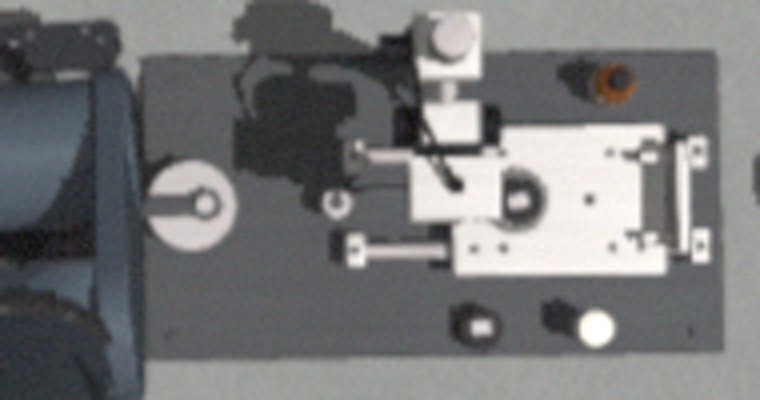

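In both views the lever points straight forward (top view: bolt (205,203), bar running left to (148,205)), and the carriage is in place. Next I'll back off the knob, rise, close the gripper and cross over high to a point behind the push plate.

```bash
python3 - <<'E'
from h import *
rows([(.545,.174,.0865,4),(.545,.174,.20,4),(.545,.174,.37,4),(.547,-.262,.37,1)])
E
```

```text
0, 0, -8, 0.1, 0.1, -0.0,
0, -113, -8, 0.1, 0.1, -0.0,
0, -283, -8, 0.1, 0.1, -0.0,
435, -284, -38, 0.1, 3.1, -0.0,
```

>>> {"name": "jog_arm", "arguments": {
  "motion": [0,0,-8,0,0,0,0,0,-8,0,0,0,0,-40,-8,0,0,0,0,-90,-8,0,0,0,0,-140,-8,0,0,0,0,-190,-8,0,0,0,0,-240,-8,0,0,0,0,-283,-8,0,0,0,0,-283,-8,0,0,0]
}}

```text
time_s: 8.4
position: [0.5483, 0.1745, 0.3741]
tcp_rot: [[0.07, 0.011, 0.997], [-0.998, 0.001, 0.07], [-0.0, -1.0, 0.011]]
force: [0.4, -1.1, 0.2]
opening: 0.548
```

>>> {"name": "jog_arm", "arguments": {
  "motion": [50,0,-3,0,3,0,100,0,-7,0,3,0,150,0,-10,0,3,0,200,0,-14,0,3,0,250,0,-17,0,3,0,300,0,-20,0,3,0,350,0,-24,0,3,0,400,0,-27,0,3,0,435,0,-30,0,3,0,435,0,-30,0,3,0,435,0,-30,0,3,0],
  "gripper": 0
}}

```text
time_s: 9.78
position: [0.5459, -0.261, 0.3683]
tcp_rot: [[0.017, -0.002, 1.0], [-1.0, 0.002, 0.017], [-0.002, -1.0, -0.002]]
force: [0.2, 0.2, -0.3]
opening: 0.009
```

```bash
python3 - <<'E'
from h import *
s=bot.read_state();print(s['joint_positions'].round(1),s['position'],s['time_s'],s['force'],s['opening'])
p,d=bot.capture('top');c=p[180:280,190:380];c=np.clip(c.astype(float)*1.4,0,255).astype(np.uint8)
cv2.imwrite("pics/et.png",cv2.resize(c,None,fx=4,fy=4,interpolation=cv2.INTER_CUBIC)[:,:,::-1])
p,d=bot.capture('scene');c=p[100:310,90:390];c=np.clip(c.astype(float)*1.4,0,255).astype(np.uint8)
cv2.imwrite("pics/e.png",cv2.resize(c,None,fx=2.6,fy=2.6,interpolation=cv2.INTER_CUBIC)[:,:,::-1])
rows([(.547,-.262,.20,1),(.547,-.262,.079,1)])
E
```

```text
[-36.1  22.3  75.5   0.   82.3 -37.1] [ 0.54588914 -0.26104929  0.36826343] 9.775 [ 0.22620179  0.20989482 -0.31452933] 0.008560657720083511
2, 169, 1, 0.1, 0.1, -0.1,
2, 290, 1, 0.1, 0.1, -0.1,
```

View pics/et.png

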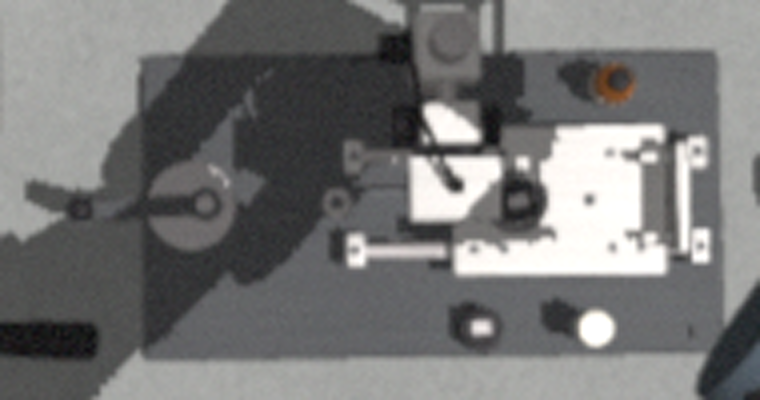

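View pics/e.png

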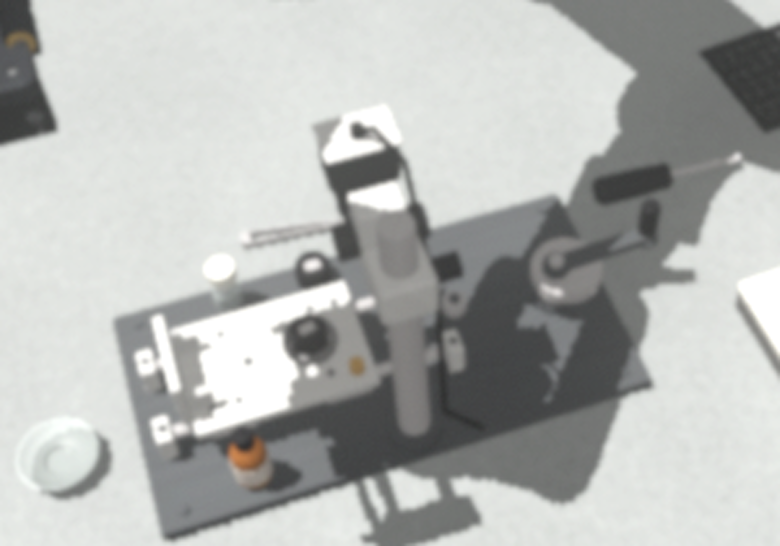

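The lever stays straight forward (top view: knob (80,207), bolt (205,203)), and nothing else has moved. I'll descend behind the push plate.

>>> {"name": "jog_arm", "arguments": {
  "motion": [2,50,1,0,0,0,2,100,1,0,0,0,2,150,1,0,0,0,2,190,1,0,0,0,2,220,1,0,0,0,2,250,1,0,0,0,2,275,1,0,0,0,2,288,1,0,0,0,2,288,1,0,0,0]
}}

```text
time_s: 11.0
position: [0.5473, -0.2628, 0.081]
tcp_rot: [[0.018, -0.001, 1.0], [-1.0, 0.001, 0.018], [-0.001, -1.0, -0.001]]
force: [0.4, -0.5, 1.0]
opening: 0.003
```

```bash
python3 - <<'E'
from h import *
s=bot.read_state();print(s['joint_positions'].round(1),s['position'],s['time_s'],s['force'],s['opening'])
p,d=bot.capture('scene');c=p[100:310,90:390];c=np.clip(c.astype(float)*1.4,0,255).astype(np.uint8)
cv2.imwrite("pics/f.png",cv2.resize(c,None,fx=2.6,fy=2.6,interpolation=cv2.INTER_CUBIC)[:,:,::-1])
E
```

```text
[-36.2  41.4  91.6   0.   47.  -37.2] [ 0.54728923 -0.26282135  0.08104303] 11.0 [ 0.36485155 -0.50082231  0.96487521] 0.0032925682671734076
```

View pics/f.png

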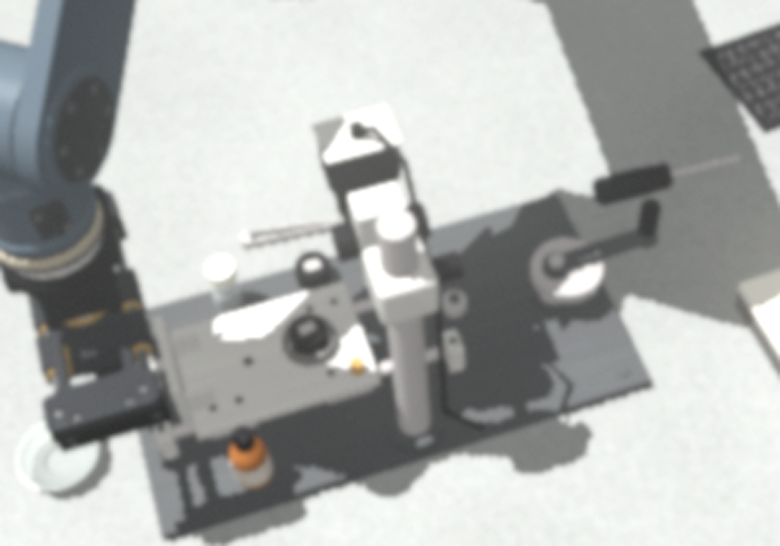

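>>> {"name": "jog_arm", "arguments": {
  "motion": [-8,0,0,0,0,0,-14,0,0,0,0,0,-18,0,0,0,0,0,-21,0,0,0,0,0,-24,0,0,0,0,0,-27,0,0,0,0,0,-30,0,0,0,0,0,-33,0,0,0,0,0,-36,0,0,0,0,0,-40,0,0,0,0,0,-44,0,0,0,0,0,-48,0,0,0,0,0,-52,0,0,0,0,0,-56,0,0,0,0,0,-60,0,0,0,0,0,-64,0,0,0,0,0,-68,0,0,0,0,0,-70,0,0,0,0,0]
}}

```text
time_s: 13.3
position: [0.5461, -0.1934, 0.0815]
tcp_rot: [[0.018, -0.0, 1.0], [-1.0, 0.0, 0.018], [-0.0, -1.0, -0.0]]
force: [-2.7, -2.6, 0.2]
opening: 0.008
```

```bash
python3 - <<'E'
from h import *
s=bot.read_state();print(s['position'],s['time_s'],s['force'],s['opening'])
p,d=bot.capture('scene');c=p[100:310,90:390];c=np.clip(c.astype(float)*1.4,0,255).astype(np.uint8)
cv2.imwrite("pics/g.png",cv2.resize(c,None,fx=2.6,fy=2.6,interpolation=cv2.INTER_CUBIC)[:,:,::-1])
E
```

```text
[ 0.54608364 -0.19337203  0.08153743] 13.3 [-2.66405207 -2.60585282  0.21950514] 0.007977142510646382
```

View pics/g.png

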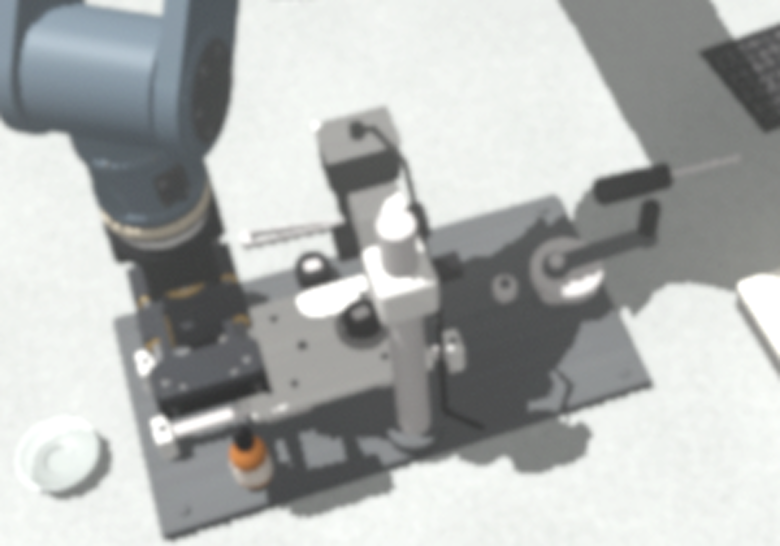

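The carriage is sliding, with the roller at (503,288) close to the cam. The force is 2.6 N, which is plain friction. I'll continue slowly.

>>> {"name": "jog_arm", "arguments": {
  "motion": [-3,0,0,0,0,0,-5,0,0,0,0,0,-7,0,0,0,0,0,-9,0,0,0,0,0,-11,0,0,0,0,0,-12,0,0,0,0,0,-13,0,0,0,0,0]
}}

```text
time_s: 14.22
position: [0.546, -0.1807, 0.0816]
tcp_rot: [[0.017, -0.0, 1.0], [-1.0, 0.0, 0.017], [-0.0, -1.0, -0.0]]
force: [-1.3, -2.8, 0.1]
opening: 0.003
```

>>> {"name": "jog_arm", "arguments": {
  "motion": [-1,0,0,0,0,0,-2,0,0,0,0,0]
}}

```text
time_s: 14.48
position: [0.546, -0.1789, 0.0816]
tcp_rot: [[0.018, 0.0, 1.0], [-1.0, -0.0, 0.018], [0.0, -1.0, 0.0]]
force: [-2.2, -5.2, -0.5]
opening: 0.008
```

>>> {"name": "jog_arm", "arguments": {
  "motion": [-1,0,0,0,0,0,-1,0,0,0,0,0]
}}

```text
time_s: 14.72
position: [0.546, -0.1788, 0.0816]
tcp_rot: [[0.018, 0.0, 1.0], [-1.0, -0.002, 0.018], [0.002, -1.0, 0.0]]
force: [-1.7, -6.1, -0.4]
opening: 0.003
```

>>> {"name": "jog_arm", "arguments": {
  "motion": [-1,0,0,0,0,0,-1,0,0,0,0,0]
}}

```text
time_s: 14.98
position: [0.546, -0.1787, 0.0816]
tcp_rot: [[0.019, 0.0, 1.0], [-1.0, -0.003, 0.019], [0.003, -1.0, 0.0]]
force: [-3.6, -8.0, -0.9]
opening: 0.006
```

The carriage has come to a hard stop: the TCP stays at y=-0.1787 while the force climbs to 8 N. I expected contact at about -0.1775. I'll push 2 mm more to seat it, then back off and check.

>>> {"name": "jog_arm", "arguments": {
  "motion": [-1,0,0,0,0,0,-2,0,0,0,0,0,-2,0,0,0,0,0]
}}

```text
time_s: 15.35
position: [0.5461, -0.1785, 0.0817]
tcp_rot: [[0.019, 0.001, 1.0], [-1.0, -0.006, 0.019], [0.006, -1.0, 0.001]]
force: [-3.1, -13.9, -1.7]
opening: 0.004
```

>>> {"name": "jog_arm", "arguments": {
  "motion": [2,0,0,0,0,0,6,0,0,0,0,0,14,0,0,0,0,0,25,0,0,0,0,0,40,0,0,0,0,0,55,0,0,0,0,0,70,0,0,0,0,0,80,-10,0,0,0,0,85,-50,0,0,0,0,85,-100,0,0,0,0,85,-150,0,0,0,0,85,-200,0,0,0,0,85,-240,0,0,0,0,85,-250,0,0,0,0]
}}

```text
time_s: 17.1
position: [0.5483, -0.2606, 0.3356]
tcp_rot: [[0.017, 0.006, 1.0], [-1.0, -0.004, 0.017], [0.004, -1.0, 0.006]]
force: [0.3, -0.5, -0.8]
opening: 0.003
```

```bash
python3 - <<'E'
from h import *
s=bot.read_state();print(s['position'],s['time_s'],s['force'],s['opening'])
p,d=bot.capture('scene');np.savez("pics/scene1.npz",p=p,d=d);c=p[100:310,90:390];c=np.clip(c.astype(float)*1.4,0,255).astype(np.uint8)
cv2.imwrite("pics/i.png",cv2.resize(c,None,fx=2.6,fy=2.6,interpolation=cv2.INTER_CUBIC)[:,:,::-1])
p,d=bot.capture('top');np.savez("pics/top1.npz",p=p,d=d);c=p[180:280,190:380];c=np.clip(c.astype(float)*1.4,0,255).astype(np.uint8)
cv2.imwrite("pics/it.png",cv2.resize(c,None,fx=4,fy=4,interpolation=cv2.INTER_CUBIC)[:,:,::-1])
E
```

```text
[ 0.54831991 -0.26062889  0.33561012] 17.1 [ 0.256824   -0.52755343 -0.78527698] 0.0029863380768032966
```

View pics/i.png

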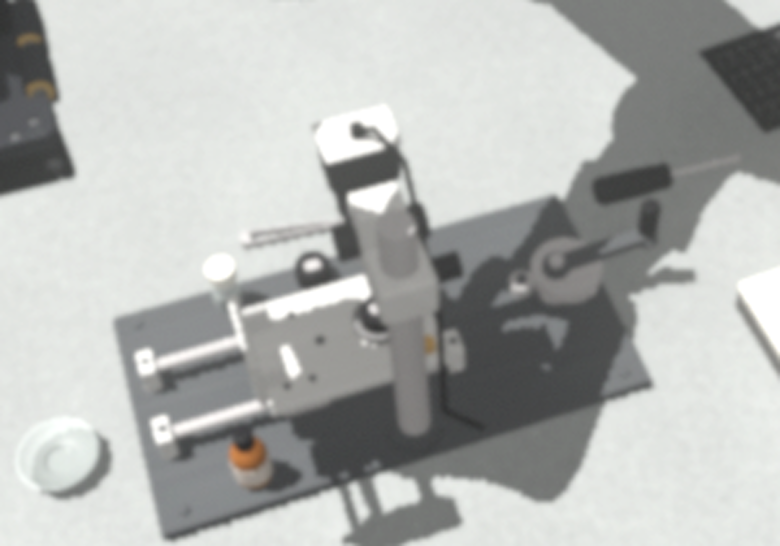

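View pics/it.png

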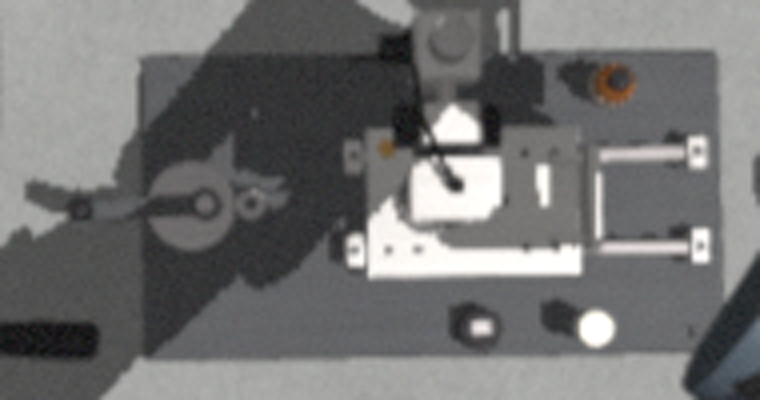

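```bash
python3 - <<'E'
from h import *
t=lambda u,v:(190+(u+.5)/4-.5,180+(v+.5)/4-.5)
r0=ray('top',*t(337,204),.049);r=ray('top',*t(252,204),.049);b=ray('top',*t(205,203),.062);k=ray('top',*t(80,207),.095);w=ray('top',*t(190.5,205),.049)
print('roller move',(r-r0)*1e3,'roller-pivot',(b-r)*1e3,'roller-disc',(w-r)*1e3,'knob-pivot',(k-b)*1e3)
s=lambda u,v:(90+(u+.5)/2.6-.5,100+(v+.5)/2.6-.5)
r=ray('scene',*s(519,280),.049);b=ray('scene',*s(556,264),.062);k=ray('scene',*s(650,207),.095)
print('scene roller-pivot',(b-r)*1e3,'knob-pivot',(k-b)*1e3)
E
```

```text
roller move [-0.60919541 57.06792223  0.        ] roller-pivot [-0.20131589 31.04068516 13.        ] roller-disc [-1.11101582 41.21776544  0.        ] knob-pivot [-4.82150142 79.73868699 33.        ]
scene roller-pivot [ 3.19488812 30.27127009 13.        ] knob-pivot [-6.98780952 81.35450059 33.        ]
```

The roller is 30 to 31 mm from the pivot (30 when home), and the lever is about 0.06 to 0.09 rad off straight forward. The robot is clear, so I'll hand in.

```bash
python3 -c "
from rig import bot
print(bot.hand_in())"
```

```text
the job is handed in; nothing more can be done
None
```

The sample is under the lens and the job is handed in at about 17 s of the 53 s allowed; the hand-in gave no verdict. I swept the cam lever from about 2.0 rad round to straight forward with the fingertips. Then I pushed the carriage by its rear plate, with the gripper shut, until it stopped hard on the cam, and backed the arm away clear.

**Last checks:**
- **Lever:** 0.06 to 0.09 rad off straight forward in the two views (limit 0.4).
- **Carriage home:** the roller is 30.3 mm (scene view) to 31.0 mm (top view) from the pivot, against 30 mm when home. At the stop the push force rose from about 3 N to 14 N with almost no further movement.
- **Small disagreement:** the fingers stopped about 1 mm short of where I had calculated. That is within the camera calibration error, but it is half of the 2 mm tolerance.
- **Sample:** it still appears in its nest, but the microscope head hides part of it in the scene view and nearly all of it in the top view. I did not measure its position again after the push.
- **Other objects:** the ones in the final pictures look unmoved by eye; I did not measure them.

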